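# Tamp the cullet level in the casting mould

## Task

The glass lumps in the plaster mould lie heaped. Take the flat square-footed tamper out of the leaning tool rest and, with its foot held flat, press the lumps down until all eight lie level in a single layer on the mould's floor, none riding on another; then put the tamper back in its bay as it was. Keep the gripper's fingers off the glass, don't knock the mould hard with the tamper, and leave the other things where they are.

Things in the scene. Friction and masses are not known exactly. Their poses are not given: they have to be found in the camera images.
- tamper: Flat tamper, about 0.35 kg, foot-heavy: square steel foot 60 x 60 x 8 mm, round shank 12 mm thick, square wooden handle 26 x 26 mm from 105 to 180 mm up. Origin: centre of the foot's underside; z up the shaft, x and y square to the sides of foot and handle. It starts in one bay of the rest, z leaning 35 degrees from vertical, handle towards the rest's -x, y level.
- tamper_grip (a point): Point to grip on the axis of the tamper's wooden handle, 150 mm up the shaft from the foot's underside, 30 mm short of the handle's end; axes as the tamper's. A ferrule 19 mm thick lies below the handle, at 97 to 107 mm.
- rest: Fixed steel tool rest, base 180 x 250 x 6 mm. Origin: on the bench below the middle between its two bays, which lie at y = +58 and -58 mm; its -x side faces the robot. Tool feet stand on sloping ledges (middle x = 45, z = 34 mm) with a 14 mm lip on the -x side; posts at y = +-119 mm reach 110 mm up. Nothing is above: a tool comes out and goes back straight up and down, keeping its lean.
- rest_rail (a point): Middle of the rest's level steel rail (10 mm thick, along the rest's y, 101 mm above the bench), on which the shanks lean. Each bay has two thin prongs 28 mm apart on the rail, standing 30 mm up and away from the robot's side, square to the leaning shank; the shank lies between them.
- scraper: A kiln-shelf scraper, a bystander in the other bay of the rest: the same shank and handle as the tamper, but a thin upright blade 60 mm wide, 6 mm thick and 46 mm high instead of the square foot plate. Origin: middle of the blade's lower edge; z up the shaft.
- mould: Fixed open casting mould: an off-white plaster block 164 x 139 mm with two steel straps, on a grey kiln shelf 186 x 161 x 14 mm. Origin: centre of the underside, on the bench; x along its length, y across, z up. The rim is 72 mm above the bench. The cavity is open at the top, 120 mm (x) by 95 mm (y), 36 mm deep, with upright walls and a flat floor 36 mm above the bench.
- mould_floor (a point): Centre of the mould's cavity floor, 36 mm above the bench; axes as the mould's.
- lump1: An uneven lump of amber glass, rounded all over, about 33 x 29 x 22 mm, roughly 26 g, one of eight in the mould. Origin: its middle; z is its thinnest way. Starts in the bottom layer.
- lump2: An uneven lump of amber glass, rounded all over, about 31 x 29 x 23 mm, roughly 26 g, one of eight in the mould. Origin: its middle; z is its thinnest way. Starts in the bottom layer.
- lump3: An uneven lump of amber glass, rounded all over, about 34 x 28 x 22 mm, roughly 26 g, one of eight in the mould. Origin: its middle; z is its thinnest way. Starts in the bottom layer.
- lump4: An uneven lump of amber glass, rounded all over, about 31 x 28 x 23 mm, roughly 26 g, one of eight in the mould. Origin: its middle; z is its thinnest way. Starts in the bottom layer.
- lump5: An uneven lump of amber glass, rounded all over, about 32 x 29 x 22 mm, roughly 26 g, one of eight in the mould. Origin: its middle; z is its thinnest way. Starts in the bottom layer.
- lump6: An uneven lump of amber glass, rounded all over, about 33 x 28 x 23 mm, roughly 26 g, one of eight in the mould. Origin: its middle; z is its thinnest way. Starts in the bottom layer.
- lump7: An uneven lump of amber glass, rounded all over, about 34 x 29 x 23 mm, roughly 26 g, one of eight in the mould. Origin: its middle; z is its thinnest way. Starts riding on top of the heap, in the hollow between lumps of the bottom layer; pressed down by the flat foot with 10 to 20 N it wedges the others aside, sometimes only after a few presses at slightly shifted spots.
- lump8: An uneven lump of amber glass, rounded all over, about 33 x 30 x 23 mm, roughly 26 g, one of eight in the mould. Origin: its middle; z is its thinnest way. Starts riding on top of the heap, in the hollow between lumps of the bottom layer; pressed down by the flat foot with 10 to 20 N it wedges the others aside, sometimes only after a few presses at slightly shifted spots.
- jacks: Bystander: glassblower's jacks, long steel tongs 330 x 72 x 12 mm lying flat. Origin: on the bench, about their middle; x towards the tips.
- wood_block: Bystander: a wooden block, a small cup 86 mm wide and 44 mm high with a stick handle reaching 166 mm along -x. Origin: centre of the cup's underside.
- frit_jar: Bystander: a jar 58 mm wide and 85 mm high. Origin: centre of its underside.
- wax_tin: Bystander: a flat round tin 68 mm wide and 22 mm high. Origin: centre of its underside.

How it is judged (in metres and radians):
On the way:
1. the tamper, held upright within 12 degrees, presses on the lumps in the mould with its foot (angle between tamper's own z axis and vertical below 0.21 rad and horizontal distance between tamper and mould_floor below 0.06 m and (contact force between tamper and lump1 above 2 N or contact force between tamper and lump2 above 2 N or contact force between tamper and lump3 above 2 N or contact force between tamper and lump4 above 2 N or contact force between tamper and lump5 above 2 N or contact force between tamper and lump6 above 2 N or contact force between tamper and lump7 above 2 N or contact force between tamper and lump8 above 2 N)), for 0.05 s.
At the end, for the whole second after the job is handed in: All eight lumps lie in the mould's cavity, middles less than 19 mm above its floor (lying flat 11 to 12 mm, on edge or end 15 to 17 mm; riding on others over 20 mm); the tamper rests, let go, in the bay it came from, foot within 20 mm and grip point within 25 mm of where they were at the start (z of each of lump1, lump2, lump3, lump4, lump5, lump6, lump7, lump8 in the frame of mould_floor below 0.019 m and horizontal distance between each of lump1, lump2, lump3, lump4, lump5, lump6, lump7, lump8 and mould_floor below 0.075 m and distance of tamper from where it was at the start of the episode below 0.02 m and distance of tamper_grip from where it was at the start of the episode below 0.025 m and linear speed of tamper below 0.02 m/s); the robot touches nothing.
It fails at once if the gripper's fingers touch a glass lump (contact force between the fingers and lump1 above 1 N or contact force between the fingers and lump2 above 1 N or contact force between the fingers and lump3 above 1 N or contact force between the fingers and lump4 above 1 N or contact force between the fingers and lump5 above 1 N or contact force between the fingers and lump6 above 1 N or contact force between the fingers and lump7 above 1 N or contact force between the fingers and lump8 above 1 N).
It fails at once if the tamper knocks or leans on the plaster mould with more than 40 N (contact force between tamper and mould above 40 N).
It fails at once if a bystander (scraper, jacks, wooden block, frit jar or wax tin) is pushed more than 40 mm from its place (distance of any of jacks, wood_block, frit_jar, wax_tin, scraper from where it was at the start of the episode above 0.04 m).
It also fails if it takes over 67 s, if anything falls off the work surface, if the arm or the gripper's body presses on something with over 40 N, if the wrist force passes 120 N, or if a joint passes its speed limit or range.

## Robot

A 6-joint arm with a two-finger parallel gripper is mounted at the origin on the work surface. World frame = base frame: x ahead of the robot, y to its left, z up, the work surface at z = 0. Lengths are in mm, angles in rad, forces in N, time in s.
With the tool pointing down it reaches from about 275 to 750 mm from the base axis. Payload 10.2 kg.
Tool frame: the origin (TCP) lies at the very end of the fingers, on their centre line; the grasp point (between the pads) lies 19 mm behind it; x points along the fingers, y is the direction in which the jaws open and shut, and the axes are right-handed (so a half turn about x gives the same grasp; the last joint's range is limited). The gripper opens to 85 mm and grips with 20 to 120 N. Pads are 22 mm wide; open, the fingers measure 114 mm over their backs; the gripper's body (76 mm by 85 mm) begins 54 mm behind the grasp point. The pads swing forward as they close: fully open they stand 13 mm farther back than shut.
Start: joints at [0.922, 0.313, 1.498, -0, 1.331, -0.223], TCP at [216.864, 478.123, 231.294] pointing down, gripper open.
Joint ranges: [-2.94, 2.94], [-0.97, 2.17], [0.19, 2.56], [-1.23, 4.37], [0.02, 3.11], [-2.88, 2.88]. Speed limits (rad/s): [2.39, 2.39, 3.01, 3.14, 3.14, 3.14].

## Interface

Orientations are given as a unit quaternion [w, x, y, z].
In Python, from rig import ctrl, viewer, order gives the robot as it stands. The module is installed in compiled form; this text tells all that it offers.
- The arm moves only by the tool carry_out, never from a script. Its argument "deltas" is a list of rows, each a list of 7 numbers: the gripper command: -1 is fully open, 1 is shut, values between are in proportion, then the shift along the tool's x, y, z in mm, then the turn, a rotation vector about the tool's x, y, z in degrees. A call has exactly 5 rows; each row is the pose to reach, as a shift and turn from the pose commanded when the call began, along the tool's axes at that moment; what a row does not reach only later rows make up. A row lasts 1/8 s, in which the tool goes at most 62.5 mm and 10.7 degrees, less where a joint would pass 70% of its speed; a pose out of reach is approached as far as the arm can. A call with a gripper value outside its range is refused whole. The fingers move at their own pace and stop on an object; "newtons" is the grip in N (left out, the last holds). Time passes only in rows, so rows that repeat a pose let the fingers close, or fill a call up. It gives the time, the measured TCP pose, the force and the opening at its end, in the units of the state.
- ctrl.sense(): the state, without advancing time (a new reading comes with each control period).
- viewer.capture(name): name is "side" or "top" or "wrist"; returns the picture (420x560x3 uint8, red, green, blue); there is no depth.
- viewer.calibration(name): a dict with "fx", "fy", "cx", "cy" (pixels), "xyz" and "attitude" of the camera in the world; the wrist camera has in their place "T_tool_cam" (4x4, takes a point from camera to tool coordinates, whose origin is the TCP and whose axes are the tool frame's). Camera axes: x right, y down, z forward; pixel columns grow to the right and rows downward; lengths in mm; the calibration is good to about 2 mm. A picture is of the moment at which its call begins: read the wrist's pose just before it. calibration takes no time and is no camera call.
- order.finish_job(): hands the job in, once; it reports no verdict.
The state is a dict: "time_s": time; "joints": joint angles; "dq": joint speeds; "tau": joint torques, N m; "eef_pos": TCP position; "ee_rot": TCP orientation; "force": force on the tool from outside, world axes, zero at the start; "wrist_torque": the same for the moment, N m; "grip_width": opening from 0.0 (shut) to 1.0 (fully open).
Only numpy, scipy, OpenCV 4.12 (cv2) and the standard library are available. Lean on these libraries where they do the work, as an engineer would, in place of code of your own. Each camera call takes 0.05 s, during which the arm holds its last target. There are 200 camera calls.

## Working session

There is one attempt and no reset: what is moved stays moved. The work goes in short steps, Python scripts to look and compute and a tool call to move; the robot and the scene stay as the last step left them, time stands still between calls to the robot, and variables do not carry over. Pictures are saved under pics/ and viewed, about 8 in all and at most 12, crops included, and the job is handed in when it is done.

Besides the shell and the picture viewer there is one more tool, called after ">>>" as name(argument=value, ...), one argument or row to a line, values as JSON. carry_out: Moves the arm, as the interface text tells. Its arguments: {"type":"object","properties":{"deltas":{"type":"array"},"newtons":{"type":"number"}},"required":["deltas"]}

```bash
mkdir -p pics
python3 - <<'E'
from rig import ctrl,viewer,order
import cv2
s=ctrl.sense();print(s)
for n in("top","side"):
    print(n,viewer.calibration(n))
    cv2.imwrite(f"pics/{n}0.png",viewer.capture(n)[:,:,::-1])
print(viewer.calibration("wrist"))
E
```

```text
{'time_s': 0.0, 'joints': array([ 9.21609368e-01,  3.13479694e-01,  1.49843346e+00, -8.77275757e-06,
        1.33100175e+00, -2.23391888e-01]), 'dq': array([ 0.00074599, -0.00065593, -0.00063679,  0.00165068,  0.00387967,
        0.00030584]), 'tau': array([-2.54028446e-04, -4.12265754e+01, -2.59743744e+01, -2.03449172e-04,
        4.17023824e-03,  1.88709276e-05]), 'eef_pos': array([216.69935193, 477.91003755, 230.72124508]), 'ee_rot': array([ 0.69094747,  0.14898092,  0.69133711, -0.14983086]), 'force': array([ 0.52052333,  0.11706041, -0.05793684]), 'wrist_torque': array([-0.0016069 ,  0.02939837, -0.00520901]), 'grip_width': 1.0009987120669812}
top {'fx': 391.08924668920537, 'fy': 391.08924668920537, 'cx': 284.80625196311206, 'cy': 213.51496269703048, 'xyz': array([ 437.99036567,  -58.5855562 , 1059.39563683]), 'attitude': array([ 0.04406623, -0.70386881,  0.7078519 , -0.03965545])}
side {'fx': 441.9731494468449, 'fy': 441.9731494468449, 'cx': 282.36583592787696, 'cy': 194.09380435777672, 'xyz': array([ 129.72747877, -576.16449154,  835.51432968]), 'attitude': array([-0.35059587,  0.87742913, -0.30452527,  0.12027059])}
{'fx': 367.22684995105175, 'fy': 367.22684995105175, 'cx': 279.3760640011784, 'cy': 202.1110212415979, 'T_tool_cam': array([[-6.99885572e-04, -3.23873635e-01,  9.46100089e-01,
        -1.43175761e+02],
       [ 9.99999439e-01, -9.78581305e-04,  4.04765309e-04,
        -3.86689701e-01],
       [ 7.94743047e-04,  9.46099842e-01,  3.23874139e-01,
        -8.28601404e+01],
       [ 0.00000000e+00,  0.00000000e+00,  0.00000000e+00,
         1.00000000e+00]])}
```

View pics/top0.png

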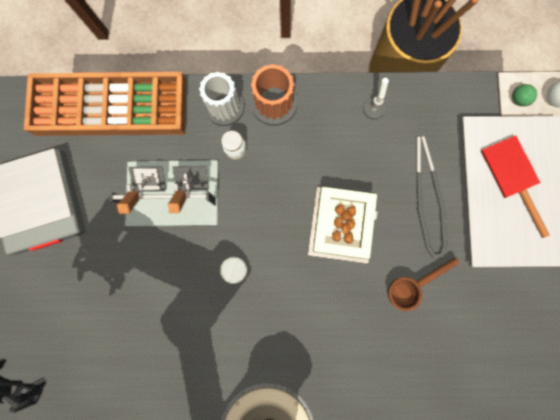

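View pics/side0.png

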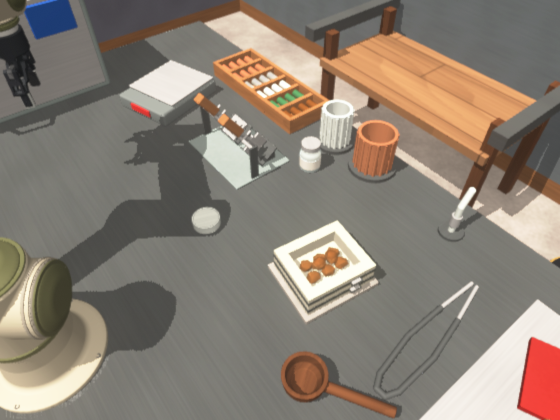

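The top view shows the rest at about (172,192), with handles at (128,203) and (177,201), and the mould at (344,224). I'll enlarge the rest and the mould.

```bash
cat > h.py <<'E'
import numpy as np,cv2
from scipy.spatial.transform import Rotation as R
from rig import ctrl,viewer,order
def rot(q): return R.from_quat([q[1],q[2],q[3],q[0]])
def cam(n,s=None):
    c=viewer.calibration(n);K=np.array([[c['fx'],0,c['cx']],[0,c['fy'],c['cy']],[0,0,1]])
    if n=='wrist':
        T=c['T_tool_cam'];s=s or ctrl.sense();r=rot(s['ee_rot']).as_matrix()
        return K,r@T[:3,:3],r@T[:3,3]+s['eef_pos']
    return K,rot(c['attitude']).as_matrix(),c['xyz']
def ray(C,uv):
    K,r,t=C; d=r@np.linalg.solve(K,[uv[0],uv[1],1]); return t,d/np.linalg.norm(d)
def onz(C,uv,z):
    t,d=ray(C,uv); return t+d*(z-t[2])/d[2]
def proj(C,p):
    K,r,t=C; q=K@(r.T@(np.asarray(p,float)-t)); return q[:2]/q[2]
def tri(C1,u1,C2,u2):
    a,d=ray(C1,u1);b,e=ray(C2,u2)
    x=np.linalg.lstsq(np.c_[d,-e],b-a,rcond=None)[0]
    p,q=a+d*x[0],b+e*x[1]; return (p+q)/2,np.linalg.norm(p-q)
E
python3 - <<'E'
from h import *
t=cv2.imread('pics/top0.png');s=cv2.imread('pics/side0.png')
f=lambda im,x,y:cv2.resize(im[y:y+100,x:x+130],None,fx=3,fy=3,interpolation=cv2.INTER_CUBIC)
cv2.imwrite('pics/m.png',np.vstack([np.hstack([f(t,110,140),f(s,180,85)]),np.hstack([f(t,280,175),f(s,260,215)])]))
C=cam('top')
for n,uv,z in [('rest tl',(125,161),6),('tr',(217,160),6),('br',(218,224),6),('bl',(126,225),6),('mould',(344,222),72)]: print(n,onz(C,uv,z).round(1))
E
```

```text
rest tl [712.2 388.6   6. ]
tr [713.3 134.1   6. ]
br [535.9 128.7   6. ]
bl [534.6 378.3   6. ]
mould [ 533.  -202.6   72. ]
```

View pics/m.png

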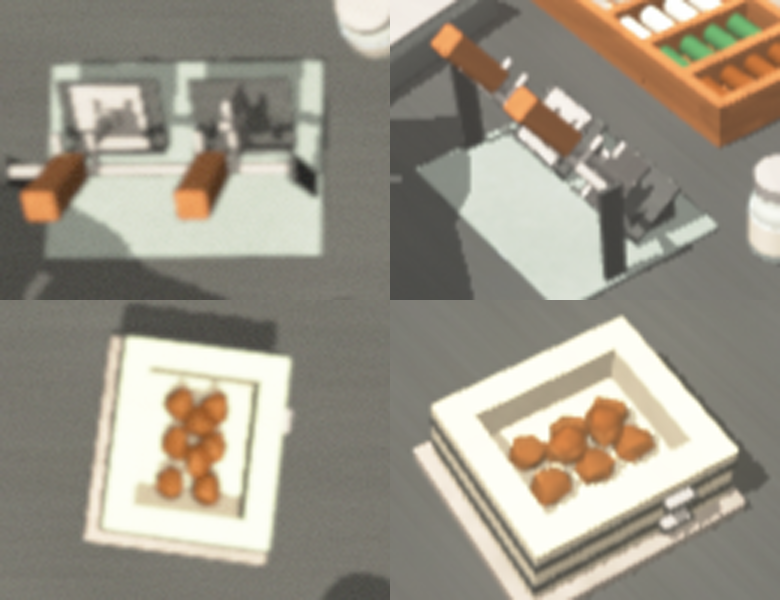

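Run:
```python
from h import *
T,S=cam('top'),cam('side')
ct=lambda a,x,y:(a[0]/3+x,a[1]/3+y)
for n,a,b in [('tamper end',(42,205),(446,41)),('scraper end',(194,203),(521,104))]:
    print(n,tri(T,ct(a,110,140),S,(ct((b[0]-390,b[1]),180,85))))
tc=[onz(T,ct((u,v-300),280,175),72) for u,v in[(122,337),(291,357),(268,551),(104,533)]]
print(np.round(tc,1),np.mean(tc,0))
e=(tc[0]+tc[1]-tc[2]-tc[3])/2;print(np.linalg.norm(e),np.degrees(np.arctan2(e[1],e[0])))
f=(tc[0]+tc[3]-tc[1]-tc[2])/2;print(np.linalg.norm(f),np.degrees(np.arctan2(f[1],f[0]))-90)
for n,a in [('t',(205,415)),('t2',(197,460))]: print(n,onz(T,ct((a[0],a[1]-300),280,175),75))
```

```text
tamper end (array([555.54675337, 313.18611683, 179.64321311]), np.float64(2.9087593285107096))
scraper end (array([556.47875004, 197.22809242, 180.81858204]), np.float64(2.284591114792363))
[[ 622.5 -144.9   72. ]
 [ 604.3 -288.4   72. ]
 [ 440.4 -263.8   72. ]
 [ 456.1 -127.2   72. ]] [ 530.81472434 -206.10044074   72.        ]
166.54147588277337 -7.3022898106018905
141.09022495516123 -6.900817282463322
t [ 554.67106632 -213.61583079   75.        ]
t2 [ 516.63380903 -205.97022066   75.        ]
```

```bash
cat >> h.py <<'E'
def lean(yaw,tilt,flip=1):
    "tool rotation: x along -shaft for a tamper leaning tilt deg, tool y = flip*rest y"
    a=np.radians(tilt);x=np.array([np.sin(a),0,-np.cos(a)]);y=np.array([0,flip,0.])
    return R.from_euler('z',yaw,degrees=True)*R.from_matrix(np.c_[x,y,np.cross(x,y)])
def delta(p,Rt,s=None):
    s=s or ctrl.sense();r=rot(s['ee_rot'])
    d=r.inv().apply(np.asarray(p)-s['eef_pos']);w=(r.inv()*Rt).as_rotvec(degrees=True)
    return np.r_[d,w].round(1)
def show():
    s=ctrl.sense();r=rot(s['ee_rot']).as_matrix()
    print('t',round(s['time_s'],2),'p',s['eef_pos'].round(1),'x',r[:,0].round(3),'y',r[:,1].round(3),'F',s['force'].round(1),'g',round(s['grip_width'],3),'q',s['joints'].round(2));return s
E
python3 - <<'E'
from h import *
show()
for f in(1,-1): print(delta([537.7,314,205],lean(1,35,f)))
E
```

```text
t 0.1 p [216.7 477.9 230.8] x [-0.001 -0.001 -1.   ] y [ 0.413  0.911 -0.001] F [-0.  -0.5  0.4] g 1.002 q [ 0.92  0.31  1.5  -0.    1.33 -0.22]
[ 25.7 -16.7 360.  -24.6 -34.4   7.8]
[ 25.7 -16.7 360.  148.2  10.6  46.8]
```

>>> carry_out(
  deltas=[
    [-1,4,-3,60,-4,-6,1.3],
    [-1,8,-6,120,-8,-12,2.6],
    [-1,12,-8,180,-12,-17,4],
    [-1,16,-11,240,-16,-23,5],
    [-1,21,-14,300,-20,-28,6.5],
  ],
)

```text
time_s: 0.72
eef_pos: [485.6, 340.7, 210.1]
ee_rot: [0.86, 0.025, 0.509, -0.02]
force: [1.2, 0.1, 0.0]
grip_width: 0.999
```

Run:
```python
from h import *
show();print(delta([537.7,314,205],lean(1,35)))
```

```text
t 0.72 p [485.6 340.7 210.1] x [ 0.481 -0.009 -0.877] y [0.06  0.998 0.023] F [1.2 0.1 0. ] g 0.999 q [ 0.52  0.31  1.65 -0.36  0.78 -0.78]
[ 29.7 -23.6  44.8  -4.5  -6.2   1.2]
```

>>> carry_out(
  deltas=[
    [-1,15,-12,22,-2,-3,0.6],
    [-1,30,-24,45,-4.5,-6,1.2],
    [-1,30,-24,45,-4.5,-6,1.2],
    [-1,30,-24,45,-4.5,-6,1.2],
    [-1,30,-24,45,-4.5,-6,1.2],
  ],
)

```text
time_s: 1.35
eef_pos: [536.0, 314.9, 205.2]
ee_rot: [0.885, -0.003, 0.465, 0.007]
force: [-0.4, -0.5, 0.0]
grip_width: 1.003
```

Run:
```python
from h import *
s=show();im=viewer.capture('wrist')
C=cam('wrist',s);np.save('s1.npy',s,allow_pickle=True)
im=im[:,:,::-1].copy();cv2.imwrite('pics/w1.png',im)
for p in([555.5,313.2,180],[572.7,313.5,155]):print(proj(C,p))
```

```text
t 1.35 p [536.  314.9 205.2] x [ 0.568  0.009 -0.823] y [-0.015  1.     0.001] F [-0.4 -0.5  0. ] g 1.003 q [ 0.44  0.33  1.67 -0.41  0.62 -0.87]
[276.80146915 246.66517664]
[277.15619088 224.49594075]
```

View pics/w1.png

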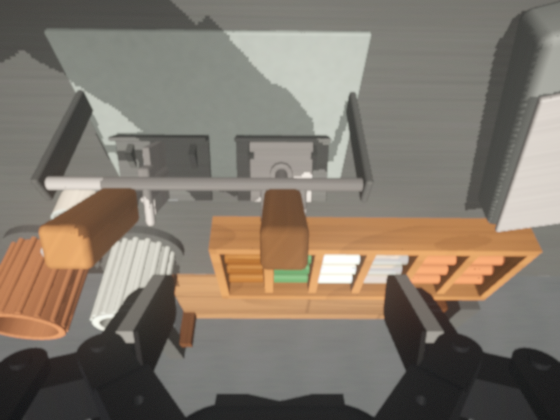

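The wrist view shows the tamper's square foot at (282,160) and its handle end centred at (284,246), 5 px right of the prediction, which is +2.4 mm in tool y. The scraper is at (70,248). I'll advance and grip.

>>> carry_out(
  deltas=[
    [-1,20,2.4,0.5,0,0,0],
    [-1,40,2.4,1,0,0,0],
    [-1,60,2.4,1.5,0,0,0],
    [-1,81,2.4,2,0,0,0],
    [-1,81,2.4,2,0,0,0],
  ],
  newtons=90,
)

```text
time_s: 2.02
eef_pos: [583.8, 317.4, 138.2]
ee_rot: [0.885, -0.003, 0.466, 0.006]
force: [-0.3, 0.3, -0.2]
grip_width: 0.998
```

>>> carry_out(
  deltas=[
    [1,0,0,0,0,0,0],
    [1,0,0,0,0,0,0],
    [1,0,0,0,0,0,0],
    [1,0,0,0,0,0,0],
    [1,0,0,0,0,0,0],
  ],
)

```text
time_s: 2.65
eef_pos: [584.1, 317.6, 140.2]
ee_rot: [0.886, -0.003, 0.464, 0.007]
force: [-5.0, 0.1, 5.8]
grip_width: 0.296
```

Run:
```python
from h import *
s=show();np.save('grasp.npy',np.r_[s['eef_pos'],s['ee_rot']])
r=rot(s['ee_rot']); print('grip',s['eef_pos']-19*r.as_matrix()[:,0]); print('up120',r.inv().apply([0,0,120]).round(1))
```

```text
t 2.65 p [584.1 317.6 140.2] x [ 0.569  0.009 -0.822] y [-0.015  1.     0.001] F [-5.   0.1  5.8] g 0.296 q [ 0.41  0.49  1.62 -0.46  0.51 -0.83]
grip [573.31485798 317.44663805 155.83144945]
up120 [-98.7   0.1  68.3]
```

>>> carry_out(
  deltas=[
    [1,-12,0,8.5,0,0,0],
    [1,-41,0,28.5,0,0,0],
    [1,-82,0,57,0,0,0],
    [1,-123,0,85.5,0,0,0],
    [1,-148,0,102.5,0,0,0],
  ],
)

```text
time_s: 3.28
eef_pos: [584.2, 317.3, 322.6]
ee_rot: [0.886, -0.003, 0.464, 0.007]
force: [0.1, -0.3, -4.5]
grip_width: 0.292
```

Run:
```python
from h import *
s=show()
# upright above the mould, yaw -7.1; grip axis 
for f in(1,):
  print('mid',delta([555,60,305],lean(-4,15),s));print('end',delta([530.8,-206,270],lean(-7.1,0),s))
```

```text
t 3.27 p [584.2 317.3 322.6] x [ 0.569  0.01  -0.822] y [-0.015  1.     0.002] F [ 0.1 -0.3 -4.5] g 0.292 q [ 0.41  0.32  1.37 -0.28  0.9  -1.07]
mid [  -4.8 -256.9  -36.9    4.4   19.7   -2.1]
end [   7.5 -522.5  -79.8    7.7   34.6   -2.5]
```

>>> carry_out(
  deltas=[
    [1,-1,-50,-7,0.8,3,-0.4],
    [1,-2,-100,-14,1.6,6,-0.8],
    [1,-3,-150,-21,2.4,10,-1.2],
    [1,-4,-205,-29,3.4,15,-1.6],
    [1,-5,-257,-37,4.4,20,-2],
  ],
)

```text
time_s: 3.9
eef_pos: [554.1, 58.3, 302.8]
ee_rot: [0.79, 0.022, 0.612, -0.027]
force: [1.4, -0.5, -4.6]
grip_width: 0.295
```

Run:
```python
from h import *
s=show();print('end',delta([530.8,-206,270],lean(-7.1,0),s))
```

```text
t 3.9 p [554.1  58.3 302.8] x [ 0.249 -0.016 -0.968] y [0.069 0.998 0.002] F [ 1.4 -0.5 -4.6] g 0.295 q [-0.11  0.21  1.47  0.01  1.21 -1.62]
end [  30.1 -265.3  -13.     3.1   14.4   -0.5]
```

>>> carry_out(
  deltas=[
    [1,6,-53,-3,0.6,3,-0.1],
    [1,12,-106,-5,1.2,6,-0.2],
    [1,18,-160,-8,1.9,9,-0.3],
    [1,24,-213,-10,2.5,12,-0.4],
    [1,30,-265,-13,3.1,14.4,-0.5],
  ],
)

```text
time_s: 4.53
eef_pos: [531.2, -205.8, 270.1]
ee_rot: [0.707, 0.044, 0.705, -0.044]
force: [1.2, 0.0, -3.7]
grip_width: 0.286
```

>>> carry_out(
  deltas=[
    [1,0,0,0,0,0,0],
    [1,0,0,0,0,0,0],
    [1,0,0,0,0,0,0],
    [1,0,0,0,0,0,0],
    [1,0,0,0,0,0,0],
  ],
)

```text
time_s: 5.15
eef_pos: [531.6, -203.7, 270.0]
ee_rot: [0.707, 0.043, 0.704, -0.044]
force: [-0.9, -0.3, -2.8]
grip_width: 0.297
```

Run:
```python
from h import *
s=show();print('err',delta([530.8,-206,270],lean(-7.1,0),s))
S=cam('side');a=viewer.capture('side')[:,:,::-1];b=viewer.capture('wrist')[:,:,::-1]
c=viewer.capture('top')[:,:,::-1]
u=proj(S,[531,-206,150]).astype(int);print(u);x,y=u[0]-70,max(u[1]-100,0)
a=cv2.resize(a[y:y+210,x:x+140],(400,600),interpolation=2)
v=proj(cam('top'),[531,-206,72]).astype(int);print(v,x,y)
c=cv2.resize(c[v[1]-50:v[1]+50,v[0]-65:v[0]+65],(390,300),interpolation=2)
b=cv2.resize(b,(390,300))
cv2.imwrite('pics/h1.png',np.hstack([a,np.vstack([b,c])]))
```

```text
t 5.15 p [ 531.6 -203.7  270. ] x [ 0.004 -0.001 -1.   ] y [ 0.123  0.992 -0.001] F [-0.9 -0.3 -2.8] g 0.297 q [-0.57  0.39  1.29  0.    1.46 -2.02]
err [ 0.1 -2.4 -0.6  0.   0.2  0.1]
[327 235]
[345 222] 257 135
```

View pics/h1.png

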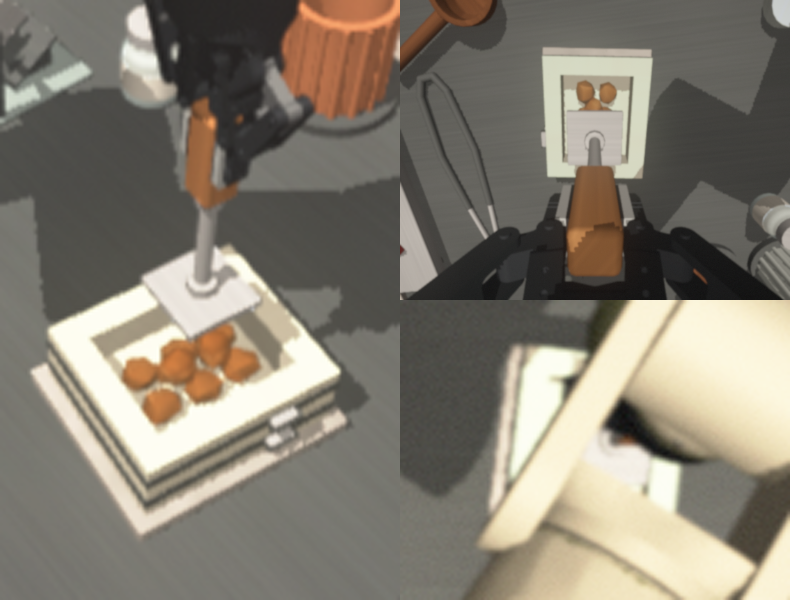

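Run:
```python
from h import *
s=ctrl.sense();C=cam('wrist',s);r=rot(s['ee_rot'])
k=560/390
for p in [(-30,-30),(30,-30),(30,30),(-30,30),(0,0)]:
    w=s['eef_pos']+r.apply([123,p[0],p[1]]);print(p,w.round(0),(proj(C,w)/k).round(0)+[400,0])
c=[onz(C,((u-400)*k,v*k),72) for u,v in[(543,56),(652,57),(643,179),(546,177)]]
print(np.round(c,1),np.mean(c,0).round(1))
```

```text
(-30, -30) [ 499. -230.  147.] [566. 106.]
(30, -30) [ 506. -171.  147.] [623. 106.]
(30, 30) [ 565. -178.  147.] [622. 159.]
(-30, 30) [ 558. -238.  147.] [568. 159.]
(0, 0) [ 532. -204.  147.] [595. 134.]
[[ 445.2 -259.5   72. ]
 [ 463.5 -122.8   72. ]
 [ 634.5 -144.9   72. ]
 [ 613.4 -287.4   72. ]] [ 539.1 -203.7   72. ]
```

Run:
```python
from h import *
C=cam('side');q=lambda u,v:(257+u/2.857,135+v/2.857)
f=[onz(C,q(u,v),z) for u,v,z in[(142,279,147),(193,333,147),(260,296,147),(208,247,147)]];print(np.round(f,1),np.mean(f,0))
m=[onz(C,q(u,v),72) for u,v in[(48,328),(150,473),(340,372)]];print(np.round(m,1),(m[0]+m[2])/2)
```

```text
[[ 505.4 -174.4  147. ]
 [ 502.3 -230.6  147. ]
 [ 559.3 -235.9  147. ]
 [ 560.9 -181.4  147. ]] [ 531.98683967 -205.59943689  147.        ]
[[ 461.3 -122.6   72. ]
 [ 441.9 -261.7   72. ]
 [ 603.1 -284.6   72. ]] [ 532.19394406 -203.64531335   72.        ]
```

>>> carry_out(
  deltas=[
    [1,0,-3,10,0,0,0],
    [1,12,-7,22,0,0,0],
    [1,30,-7,22,0,0,0],
    [1,49,-7,22,0,0,0],
    [1,49,-7,22,0,0,0],
  ],
)

```text
time_s: 5.92
eef_pos: [552.5, -213.8, 218.7]
ee_rot: [0.706, 0.044, 0.706, -0.044]
force: [0.5, 0.7, -3.7]
grip_width: 0.295
```

>>> carry_out(
  deltas=[
    [1,3,0,0,0,0,0],
    [1,6,0,0,0,0,0],
    [1,9,0,0,0,0,0],
    [1,12,0,0,0,0,0],
    [1,15,0,0,0,0,0],
  ],
)

```text
time_s: 6.55
eef_pos: [552.8, -213.9, 205.9]
ee_rot: [0.707, 0.043, 0.704, -0.044]
force: [-0.9, -1.1, -1.3]
grip_width: 0.298
```

>>> carry_out(
  deltas=[
    [1,1.5,0,0,0,0,0],
    [1,3,0,0,0,0,0],
    [1,4.5,0,0,0,0,0],
    [1,6,0,0,0,0,0],
    [1,7.5,0,0,0,0,0],
  ],
)

```text
time_s: 7.18
eef_pos: [552.8, -213.9, 198.3]
ee_rot: [0.707, 0.043, 0.705, -0.044]
force: [-0.0, 0.4, -4.0]
grip_width: 0.29
```

>>> carry_out(
  deltas=[
    [1,1,0,0,0,0,0],
    [1,2,0,0,0,0,0],
    [1,3,0,0,0,0,0],
    [1,4,0,0,0,0,0],
    [1,5,0,0,0,0,0],
  ],
)

```text
time_s: 7.8
eef_pos: [552.8, -213.9, 193.4]
ee_rot: [0.707, 0.043, 0.704, -0.044]
force: [0.3, 1.5, -3.8]
grip_width: 0.292
```

>>> carry_out(
  deltas=[
    [1,1,0,0,0,0,0],
    [1,2,0,0,0,0,0],
    [1,3,0,0,0,0,0],
    [1,4,0,0,0,0,0],
    [1,4,0,0,0,0,0],
  ],
)

```text
time_s: 8.43
eef_pos: [553.3, -214.4, 191.0]
ee_rot: [0.708, 0.043, 0.704, -0.045]
force: [0.5, 0.6, 6.7]
grip_width: 0.295
```

Run:
```python
from h import *
show()
b=viewer.capture('wrist')[:,:,::-1];a=viewer.capture('side')[:,:,::-1]
a=cv2.resize(a[175:325,257:397],(560,600),interpolation=2)
b=cv2.resize(b[30:330,190:370],(240,400),interpolation=2);b=np.vstack([b,np.zeros((200,240,3),np.uint8)])
cv2.imwrite('pics/p1.png',np.hstack([a,b]))
```

```text
t 8.43 p [ 553.3 -214.4  191. ] x [ 0.006 -0.003 -1.   ] y [ 0.124  0.992 -0.002] F [0.5 0.6 6.7] g 0.295 q [-0.57  0.49  1.35  0.    1.3  -2.01]
```

View pics/p1.png

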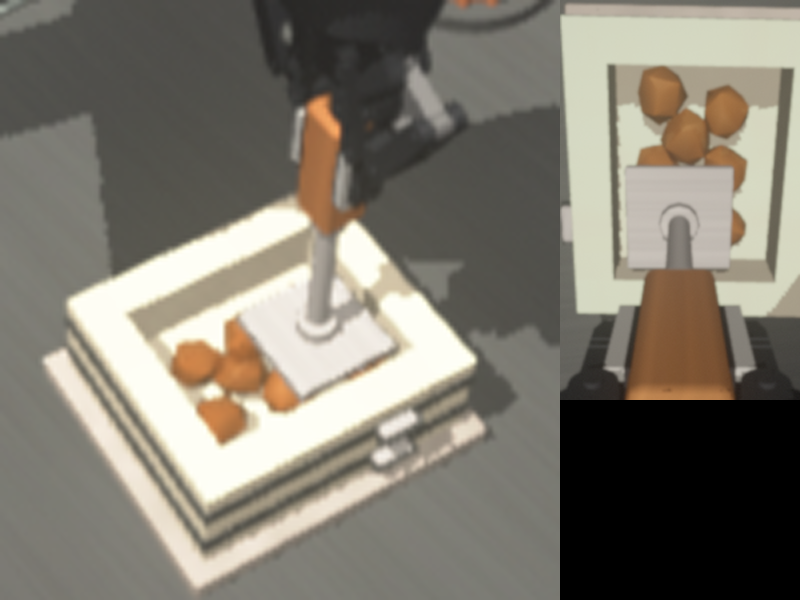

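The foot lies flat in the cavity at about 24 mm above the floor, with ~11 N on it. The left half at wrist crop (685,135) is still unpressed, so next I'll press the other half.

>>> carry_out(
  deltas=[
    [1,-15,0,0,0,0,0],
    [1,-32,0,0,0,0,0],
    [1,-32,2,-20,0,0,0],
    [1,-32,5,-43,0,0,0],
    [1,-32,5,-43,0,0,0],
  ],
)

```text
time_s: 9.15
eef_pos: [509.9, -203.2, 221.9]
ee_rot: [0.707, 0.044, 0.705, -0.044]
force: [-0.6, -0.7, -2.3]
grip_width: 0.289
```

>>> carry_out(
  deltas=[
    [1,4,0,0,0,0,0],
    [1,8,0,0,0,0,0],
    [1,12,0,0,0,0,0],
    [1,15,0,0,0,0,0],
    [1,18,0,0,0,0,0],
  ],
)

```text
time_s: 9.78
eef_pos: [510.8, -203.7, 203.0]
ee_rot: [0.707, 0.043, 0.705, -0.044]
force: [0.3, -0.6, -4.0]
grip_width: 0.296
```

>>> carry_out(
  deltas=[
    [1,1.5,0,0,0,0,0],
    [1,3,0,0,0,0,0],
    [1,4.5,0,0,0,0,0],
    [1,6,0,0,0,0,0],
    [1,7,0,0,0,0,0],
  ],
)

```text
time_s: 10.4
eef_pos: [510.7, -203.7, 196.2]
ee_rot: [0.707, 0.043, 0.705, -0.044]
force: [-0.7, 0.3, -2.9]
grip_width: 0.292
```

>>> carry_out(
  deltas=[
    [1,1,0,0,0,0,0],
    [1,2,0,0,0,0,0],
    [1,3,0,0,0,0,0],
    [1,4,0,0,0,0,0],
    [1,5,0,0,0,0,0],
  ],
)

```text
time_s: 11.02
eef_pos: [510.6, -204.1, 192.9]
ee_rot: [0.707, 0.043, 0.704, -0.045]
force: [-5.8, 0.5, 13.4]
grip_width: 0.295
```

>>> carry_out(
  deltas=[
    [1,0.5,0,0,0,0,0],
    [1,1,0,0,0,0,0],
    [1,1.5,0,0,0,0,0],
    [1,1.5,0,0,0,0,0],
    [1,1.5,0,0,0,0,0],
  ],
)

```text
time_s: 11.65
eef_pos: [510.9, -204.4, 192.0]
ee_rot: [0.708, 0.042, 0.704, -0.045]
force: [-5.6, -0.6, 14.0]
grip_width: 0.297
```

>>> carry_out(
  deltas=[
    [1,-30,0,0,0,0,0],
    [1,-65,0,0,0,0,0],
    [1,-75,50,0,0,0,0],
    [1,-75,100,0,0,0,0],
    [1,-75,150,0,0,0,0],
  ],
)

```text
time_s: 12.28
eef_pos: [529.1, -53.2, 264.5]
ee_rot: [0.707, 0.044, 0.704, -0.044]
force: [0.9, -0.2, -2.7]
grip_width: 0.294
```

Run:
```python
from h import *
show()
a=viewer.capture('side')[:,:,::-1];c=viewer.capture('top')[:,:,::-1];cv2.imwrite('pics/sr.png',a);cv2.imwrite('pics/tr.png',c)
a=cv2.resize(a[210:310,265:385],(480,400),interpolation=2)
c=cv2.resize(c[185:265,310:374],(320,400),interpolation=2)
cv2.imwrite('pics/p2.png',np.hstack([a,c]))
```

```text
t 12.28 p [529.1 -53.2 264.5] x [ 0.004 -0.001 -1.   ] y [ 0.124  0.992 -0.001] F [ 0.9 -0.2 -2.7] g 0.294 q [-0.32  0.3   1.42  0.    1.41 -1.77]
```

View pics/p2.png

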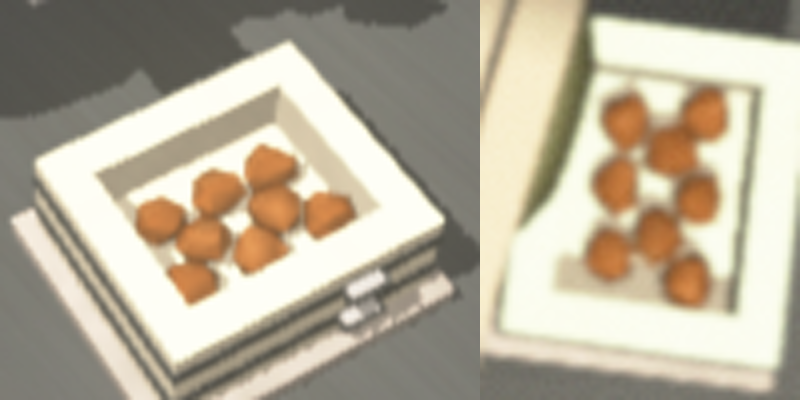

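Run:
```python
from h import *
from scipy.optimize import linear_sum_assignment as L
T,S=cam('top'),cam('side')
t=[(310+(u-480)/5,185+v/5) for u,v in[(625,120),(706,112),(671,150),(615,185),(696,197),(657,234),(609,254),(686,280)]]
s=[(265+u/4,210+v/4) for u,v in[(160,220),(217,192),(271,167),(203,240),(274,208),(330,214),(260,250),(193,282)]]
D=np.array([[np.linalg.norm(proj(S,onz(T,a,48))-b) for b in s] for a in t])
for i,j in zip(*L(D)):
    p,e=tri(T,t[i],S,s[j]); d=p-[531.5,-205.5,36]; m=R.from_euler('z',7.1,degrees=True).apply(d)
    print(i,j,m.round(1),'gap',e.round(1))
```

```text
0 2 [35.6 16.6 13.8] gap 0.6
1 5 [ 44.7 -24.8  13.7] gap 0.8
2 4 [21.4 -7.8 16. ] gap 3.1
3 1 [ 1.2 18.3 13.6] gap 0.7
4 6 [ -0.2 -23.9  13.5] gap 1.0
5 3 [-22.7  -5.1  16.3] gap 2.6
6 0 [-35.2  18.   15.2] gap 1.5
7 7 [-43.  -23.   16.2] gap 0.6
```

All eight lumps are visible and separate, with heights of 13.5–16 mm including a bias from seeing their upper faces. I'll press each half once more at a slightly shifted spot, because lumps 2 and 5 look a little wedged.

>>> carry_out(
  deltas=[
    [1,0,-50,-2,0,0,0],
    [1,0,-105,-4,0,0,0],
    [1,0,-155,-6,0,0,0],
    [1,25,-155,-6,0,0,0],
    [1,45,-155,-6,0,0,0],
  ],
)

```text
time_s: 13.0
eef_pos: [503.6, -208.9, 218.5]
ee_rot: [0.707, 0.044, 0.705, -0.045]
force: [0.6, 0.1, -3.4]
grip_width: 0.297
```

>>> carry_out(
  deltas=[
    [1,6,0,0,0,0,0],
    [1,12,0,0,0,0,0],
    [1,17,0,0,0,0,0],
    [1,20,0,0,0,0,0],
    [1,22,0,0,0,0,0],
  ],
)

```text
time_s: 13.62
eef_pos: [504.2, -207.9, 197.8]
ee_rot: [0.707, 0.043, 0.704, -0.044]
force: [-0.6, 0.6, -2.7]
grip_width: 0.292
```

>>> carry_out(
  deltas=[
    [1,1,0,0,0,0,0],
    [1,2,0,0,0,0,0],
    [1,3,0,0,0,0,0],
    [1,4,0,0,0,0,0],
    [1,5,0,0,0,0,0],
  ],
)

```text
time_s: 14.25
eef_pos: [504.2, -207.9, 192.7]
ee_rot: [0.707, 0.043, 0.704, -0.044]
force: [-0.6, 0.7, -1.9]
grip_width: 0.289
```

>>> carry_out(
  deltas=[
    [1,1,0,0,0,0,0],
    [1,2,0,0,0,0,0],
    [1,3,0,0,0,0,0],
    [1,4,0,0,0,0,0],
    [1,4,0,0,0,0,0],
  ],
)

```text
time_s: 14.88
eef_pos: [504.5, -208.8, 191.5]
ee_rot: [0.708, 0.042, 0.704, -0.045]
force: [-6.1, 0.2, 16.9]
grip_width: 0.296
```

>>> carry_out(
  deltas=[
    [1,-15,0,0,0,0,0],
    [1,-28,0,0,0,0,0],
    [1,-28,0,26,0,0,0],
    [1,-28,0,51,0,0,0],
    [1,-28,0,51,0,0,0],
  ],
)

```text
time_s: 15.5
eef_pos: [555.6, -214.1, 216.7]
ee_rot: [0.707, 0.043, 0.705, -0.044]
force: [-0.5, -1.0, -3.6]
grip_width: 0.292
```

>>> carry_out(
  deltas=[
    [1,6,0,0,0,0,0],
    [1,12,0,0,0,0,0],
    [1,17,0,0,0,0,0],
    [1,20,0,0,0,0,0],
    [1,23,0,0,0,0,0],
  ],
)

```text
time_s: 16.12
eef_pos: [554.7, -214.2, 193.8]
ee_rot: [0.707, 0.043, 0.704, -0.044]
force: [-0.1, 0.2, -3.9]
grip_width: 0.297
```

>>> carry_out(
  deltas=[
    [1,1,0,0,0,0,0],
    [1,2,0,0,0,0,0],
    [1,3,0,0,0,0,0],
    [1,4,0,0,0,0,0],
    [1,5,0,0,0,0,0],
  ],
)

```text
time_s: 16.75
eef_pos: [555.3, -214.6, 190.4]
ee_rot: [0.708, 0.043, 0.704, -0.045]
force: [0.2, 1.2, 10.4]
grip_width: 0.297
```

Both halves resist at the same level, so I'll take the tamper back.

>>> carry_out(
  deltas=[
    [1,-25,0,0,0,0,0],
    [1,-50,0,0,0,0,0],
    [1,-80,0,0,0,0,0],
    [1,-110,20,0,0,0,0],
    [1,-130,60,0,0,0,0],
  ],
)

```text
time_s: 17.38
eef_pos: [561.8, -154.7, 319.8]
ee_rot: [0.707, 0.044, 0.704, -0.045]
force: [0.8, 0.5, -2.9]
grip_width: 0.291
```

Run:
```python
from h import *
s=show();g=np.load('grasp.npy')
c=viewer.capture('side')[:,:,::-1];cv2.imwrite('pics/s3.png',c)
print(delta([560,60,320],lean(-3,15),s),delta(g[:3]+[0,0,180],rot(g[3:]),s))
```

```text
t 17.38 p [ 561.8 -154.7  319.8] x [ 0.004 -0.002 -1.   ] y [ 0.126  0.992 -0.001] F [ 0.8  0.5 -2.9] g 0.291 q [-0.47  0.4   1.15  0.    1.59 -1.91]
[ -0.6 212.8 -28.7  -4.2 -14.8   0.6] [ -1.1 471.4 -37.2  -7.8 -34.4   2.6]
```

>>> carry_out(
  deltas=[
    [1,0,43,-6,-0.8,-3,0.1],
    [1,0,85,-11,-1.6,-6,0.2],
    [1,0,128,-17,-2.5,-9,0.4],
    [1,0,170,-23,-3.4,-12,0.5],
    [1,0,213,-29,-4.2,-15,0.6],
  ],
)

```text
time_s: 18.05
eef_pos: [558.8, 61.8, 318.2]
ee_rot: [0.794, 0.015, 0.607, -0.02]
force: [0.5, -0.8, -3.7]
grip_width: 0.294
```

Run:
```python
from h import *
s=show();g=np.load('grasp.npy')
print(delta(g[:3]+[0,0,180],rot(g[3:]),s))
```

```text
t 18.05 p [558.8  61.8 318.2] x [ 0.263 -0.013 -0.965] y [ 0.05   0.999 -0.   ] F [ 0.5 -0.8 -3.7] g 0.294 q [-0.1   0.2   1.44  0.02  1.24 -1.63]
[  1.3 256.8  12.7  -3.3 -19.4   1.6]
```

>>> carry_out(
  deltas=[
    [1,0,55,2,-0.7,-4,0.3],
    [1,0.5,110,5,-1.4,-8,0.6],
    [1,1,165,8,-2.1,-12,1],
    [1,1.3,215,11,-2.8,-16,1.3],
    [1,1.3,257,12.7,-3.3,-19.4,1.6],
  ],
)

```text
time_s: 18.68
eef_pos: [584.1, 318.4, 319.6]
ee_rot: [0.885, -0.003, 0.465, 0.007]
force: [1.4, -1.3, -4.3]
grip_width: 0.289
```

>>> carry_out(
  deltas=[
    [1,0,0,0,0,0,0],
    [1,0,0,0,0,0,0],
    [1,0,0,0,0,0,0],
    [1,0,0,0,0,0,0],
    [1,0,0,0,0,0,0],
  ],
)

```text
time_s: 19.3
eef_pos: [584.9, 316.0, 320.7]
ee_rot: [0.885, -0.003, 0.465, 0.006]
force: [-0.0, 0.1, -3.0]
grip_width: 0.294
```

Run:
```python
from h import *
s=show();g=np.load('grasp.npy');r=rot(s['ee_rot'])
print(delta(g[:3]+[0,0,60],rot(g[3:]),s),delta(g[:3],rot(g[3:]),s))
b=viewer.capture('wrist')[:,:,::-1];a=viewer.capture('side')[:,:,::-1]
a=cv2.resize(a[30:200,150:310],(400,425),interpolation=2);b=cv2.resize(b[100:400,60:460],(400,300))
cv2.imwrite('pics/r1.png',np.hstack([a,np.vstack([b,np.zeros((125,400,3),np.uint8)])]))
```

```text
t 19.3 p [584.9 316.  320.7] x [ 0.568  0.008 -0.823] y [-0.013  1.     0.001] F [-0.   0.1 -3. ] g 0.294 q [ 0.4   0.32  1.37 -0.28  0.9  -1.07]
[ 98.7   1.5 -69.   -0.1  -0.1   0.1] [ 1.481e+02  1.500e+00 -1.031e+02 -1.000e-01 -1.000e-01  1.000e-01]
```

View pics/r1.png

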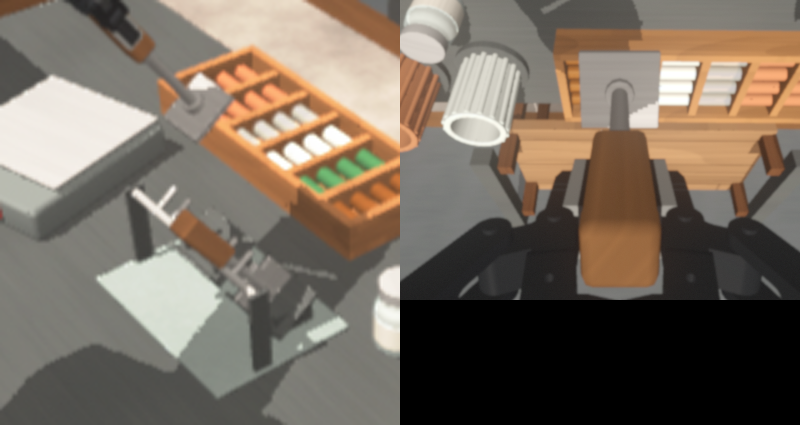

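Run:
```python
from h import *
c=viewer.calibration('wrist');T=c['T_tool_cam'];K=np.array([[c['fx'],0,c['cx']],[0,c['fy'],c['cy']],[0,0,1]])
C=(K,T[:3,:3],T[:3,3])
for n,x0 in(('w1',81),('now',0)):
  for z in(-30,30): print(n,z,[proj(C,[x0+123,y,z+(2 if x0 else 0)]).round(0) for y in(-30,30)])
a=cv2.imread('pics/w1.png')[125:215,225:345]
print(a[:,30].mean(1).astype(int).tolist());print(a[:,82].mean(1).astype(int).tolist())
```

```text
w1 -30 [array([248., 138.]), array([312., 138.])]
w1 30 [array([250., 198.]), array([310., 198.])]
now -30 [array([239., 153.]), array([321., 153.])]
now 30 [array([242., 228.]), array([319., 228.])]
[138, 139, 139, 138, 137, 139, 139, 138, 136, 123, 99, 80, 76, 86, 93, 99, 114, 135, 151, 156, 157, 157, 156, 154, 153, 152, 152, 150, 150, 149, 149, 151, 151, 153, 154, 154, 153, 154, 155, 155, 154, 154, 155, 155, 155, 155, 156, 156, 156, 156, 156, 152, 142, 132, 131, 136, 141, 146, 152, 154, 156, 157, 156, 153, 148, 146, 152, 157, 159, 158, 157, 155, 154, 153, 159, 165, 160, 140, 128, 125, 126, 126, 128, 128, 127, 126, 127, 127, 128, 128]
[140, 139, 139, 139, 139, 139, 139, 138, 137, 127, 108, 85, 76, 83, 91, 98, 110, 132, 149, 156, 156, 157, 156, 154, 154, 154, 155, 155, 155, 154, 156, 157, 158, 158, 158, 157, 157, 156, 156, 156, 156, 156, 157, 157, 157, 159, 176, 206, 229, 237, 236, 230, 210, 172, 141, 136, 140, 145, 151, 155, 156, 156, 156, 154, 156, 170, 192, 206, 215, 219, 219, 219, 217, 216, 215, 209, 190, 156, 131, 126, 125, 126, 128, 130, 132, 132, 132, 131, 130, 128]
```

>>> carry_out(
  deltas=[
    [1,25,1.5,-17,0,-1.5,0],
    [1,49,1.5,-34,0,-1.5,0],
    [1,74,1.5,-52,0,-1.5,0],
    [1,98,1.5,-69,0,-1.5,0],
    [1,107,1.5,-75,0,-1.5,0],
  ],
)

```text
time_s: 20.02
eef_pos: [583.3, 317.8, 188.1]
ee_rot: [0.891, -0.003, 0.454, 0.006]
force: [0.1, 0.2, -3.4]
grip_width: 0.293
```

>>> carry_out(
  deltas=[
    [1,4,0,-3,0,0,0],
    [1,8,0,-6,0,0,0],
    [1,12,0,-9,0,0,0],
    [1,16,0,-12,0,0,0],
    [1,20,0,-14,0,0,0],
  ],
)

```text
time_s: 20.65
eef_pos: [584.3, 318.1, 165.3]
ee_rot: [0.891, -0.003, 0.453, 0.006]
force: [-0.6, 0.3, -3.6]
grip_width: 0.294
```

Run:
```python
from h import *
s=show();g=np.load('grasp.npy')
print(delta(g[:3],rot(g[3:]),s))
```

```text
t 20.65 p [584.3 318.1 165.3] x [ 0.589  0.009 -0.808] y [-0.014  1.     0.001] F [-0.6  0.3 -3.6] g 0.294 q [ 0.41  0.46  1.61 -0.47  0.53 -0.83]
[ 20.2  -0.5 -15.   -0.    1.4   0. ]
```

>>> carry_out(
  deltas=[
    [1,4,0,-3,0,0,0],
    [1,8,0,-6,0,0,0],
    [1,11,0,-8,0,0,0],
    [1,14,0,-10.2,0,0,0],
    [1,16.2,0,-11.8,0,0,0],
  ],
)

```text
time_s: 21.28
eef_pos: [584.3, 318.1, 145.2]
ee_rot: [0.891, -0.003, 0.453, 0.006]
force: [0.4, 0.2, -3.0]
grip_width: 0.289
```

>>> carry_out(
  deltas=[
    [1,1,0,-0.7,0,0,0],
    [1,2,0,-1.4,0,0,0],
    [1,3,0,-2.2,0,0,0],
    [1,4,0,-2.9,0,0,0],
    [1,4,0,-2.9,0,0,0],
  ],
)

```text
time_s: 21.9
eef_pos: [584.3, 318.1, 140.5]
ee_rot: [0.891, -0.003, 0.453, 0.006]
force: [0.2, -0.1, -3.5]
grip_width: 0.292
```

>>> carry_out(
  deltas=[
    [1,0.8,0,-0.6,0,0,0],
    [1,1.6,0,-1.2,0,0,0],
    [1,2.4,0,-1.8,0,0,0],
    [1,3.2,0,-2.3,0,0,0],
    [1,3.2,0,-2.3,0,0,0],
  ],
)

```text
time_s: 22.52
eef_pos: [585.1, 318.7, 140.6]
ee_rot: [0.893, -0.002, 0.451, 0.007]
force: [-17.6, -3.3, 22.0]
grip_width: 0.295
```

Contact force is along the shaft, so the foot is on its ledge. I'll ease off, release and withdraw along the handle.

>>> carry_out(
  deltas=[
    [1,-1.5,0,1,0,0,0],
    [1,-2.5,0,2,0,0,0],
    [-1,-2.5,0,2,0,0,0],
    [-1,-2.5,0,2,0,0,0],
    [-1,-2.5,0,2,0,0,0],
  ],
)

```text
time_s: 23.15
eef_pos: [584.6, 318.1, 139.6]
ee_rot: [0.891, -0.003, 0.453, 0.006]
force: [-0.2, 0.7, 0.2]
grip_width: 0.912
```

>>> carry_out(
  deltas=[
    [-1,0,0,0,0,0,0],
    [-1,-15,0,0,0,0,0],
    [-1,-35,0,0,0,0,0],
    [-1,-60,0,0,0,0,0],
    [-1,-80,0,0,0,0,0],
  ],
)

```text
time_s: 23.78
eef_pos: [536.5, 317.6, 206.2]
ee_rot: [0.892, -0.003, 0.453, 0.007]
force: [0.4, 0.5, 0.5]
grip_width: 0.999
```

Run:
```python
from h import *
s=show();p=np.array([536.0,314.9,205.2]);print('to w1 pose',delta(p,rot([0.885,-0.003,0.465,0.007]),s))
```

```text
t 23.77 p [536.5 317.6 206.2] x [ 0.59   0.009 -0.807] y [-0.014  1.     0.001] F [0.4 0.5 0.5] g 0.999 q [ 0.45  0.33  1.68 -0.46  0.59 -0.82]
to w1 pose [ 0.5 -2.7 -1.  -0.1  1.6  0. ]
```

Return to the exact pose of the first wrist picture to compare.

>>> carry_out(
  deltas=[
    [-1,0.5,-2.7,-1,0,1.6,0],
    [-1,0.5,-2.7,-1,0,1.6,0],
    [-1,0.5,-2.7,-1,0,1.6,0],
    [-1,0.5,-2.7,-1,0,1.6,0],
    [-1,0.5,-2.7,-1,0,1.6,0],
  ],
)

```text
time_s: 24.4
eef_pos: [536.8, 314.8, 203.3]
ee_rot: [0.885, -0.003, 0.466, 0.006]
force: [-0.6, -0.8, 0.3]
grip_width: 1.003
```

Run:
```python
from h import *
show();b=viewer.capture('wrist')[:,:,::-1];w=cv2.imread('pics/w1.png')
a=viewer.capture('side')[:,:,::-1]; c=viewer.capture('top')[:,:,::-1]
top=np.hstack([w[100:300,30:400],b[100:300,30:400]])
f=lambda i,x,y,w,h:cv2.resize(i[y:y+h,x:x+w],(370,300),interpolation=2)
cv2.imwrite('pics/e.png',np.vstack([top,np.hstack([f(a,265,210,120,97),f(c,300,180,90,73)])]))
```

```text
t 24.4 p [536.8 314.8 203.3] x [ 0.566  0.008 -0.824] y [-0.014  1.     0.001] F [-0.6 -0.8  0.3] g 1.003 q [ 0.44  0.33  1.67 -0.41  0.62 -0.87]
```

View pics/e.png

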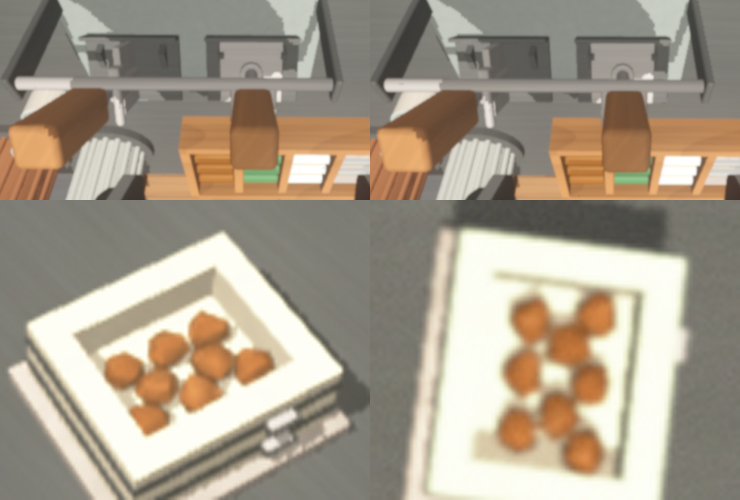

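The before/after wrist crops agree: the handle is at column 254 vs 256 and the foot is on its ledge. All eight lumps lie spread and separate in the mould, so I'll hand in.

```bash
python3 -c "
from rig import order
print(order.finish_job())"
```

```text
the job is handed in; nothing more can be done
None
```

I pressed the glass level with the tamper, put the tamper back in its bay, and handed the job in at about 24 s. Nothing reported a verdict.

- **Pressing:** I gripped the tamper along its handle and held it upright over the mould. I pressed both halves twice, at slightly shifted spots, with about 10–20 N. The foot stopped at about the same level each time, about 24–26 mm above the floor, as one layer should.
- **Lumps:** After the first round, all eight lumps showed separately, with heights from two camera views of 13.5–16 mm. These read a little high because they are taken from the upper faces, and the limit is 19 mm. The two former top lumps (about 16 mm) had the poorest ray agreement, about 3 mm. I did not re-measure heights after the second round; the last picture shows all eight lumps spread out, with none riding on another.
- **Tamper:** It sagged about 1.5° in the grip, so I corrected for that when putting it back. The foot met its ledge with about 28 N before I eased off and let go. Wrist pictures from almost the same pose before and after agree to about 2 px (1–2 mm). The scraper looks unmoved, and the gripper is clear of everything.
- **A disagreement between cameras:** The wrist camera placed the mould about 8 mm farther forward than the top and side cameras did. I went with the top and side cameras, which agreed within about 3 mm.

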